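# Ratchet the glue press down onto the key block

## Task

The wooden key block has just been re-glued and stands in the small green glue press on the bench. Swing the press's ratchet wrench back and forth to screw the pad fully down onto the block, until the red heads of both guide pins sit on the crossbeam, then let go. Leave the block standing where it is under the pad, and do not disturb the other things on the bench.

Things in the scene. Friction and masses are not known exactly. Their poses are not given: they have to be found in the camera images.
- press: Green glue press, fixed to the bench; origin at the centre of its underside. z up; its -x side faces the robot within about 20 degrees. Base 170 (x) x 250 (y) x 18 mm, two 24 mm columns at y = +-100 mm, crossbeam 50 x 250 mm, top 147 mm above the bench, with a shelf (130 mm wide) out to x = -60. Two steel lugs on the shelf at x = -35, y = +-49 mm, 12 mm across, tops at 173 mm, bound the wrench's swing.
- press_axis (a point): Point on the press's vertical screw axis at the wrench's mid height, 166 mm above the bench. Its axes are the press's: z up, the wrench sticks out to -x.
- wrench (a joint): Swing angle of the ratchet wrench about the screw axis, rad: 0 when it points along the press's -x, growing clockwise seen from above (towards the press's +y side, the robot's left); travel -0.7 to 0.7 between the lugs. Starts within +-0.5. It stays where it is left. It is captive on the screw: it cannot be lifted off or tilted.
- spindle (a joint): Turn of the screw under the wrench's head, rad, clockwise from above, 0 (pad up) to 2.86 (hard stop). Swinging the wrench clockwise turns it, against about 0.6 N m (4 N at the grip point). Swinging the wrench back slips freely (about 0.1 N m) and the screw stays. The ratchet's teeth are 10 degrees apart: up to 0.18 rad of each forward stroke may be lost before it bites.
- wrench_grip (a point): Grip point in the middle of the wrench's black handle, marked by a narrow yellow band, 150 mm from the screw axis and 166 mm above the bench. The black handle is a level bar 120 mm long (85 to 205 mm from the axis), 22 mm wide, 20 mm high, with free space below. The point's -x axis points outward along the handle, z up; it turns with the wrench.
- press_pad (a joint): How far the pad has come down, m: 0 fully up, 0.020 fully down, where the red pin heads sit on the crossbeam, the pad rests on the block and the screw stops hard. The pad moves 7 mm per radian of forward screw turn, so 0.020 takes 2.86 rad. It starts between 0 and 0.007. The pad stays when the wrench is left.
- pin_head_left (a point): Top centre of the red head (20 mm across, 10 mm high) of the guide pin on the press's +y side, 68 mm from the screw axis. It goes down with the pad: top 177 mm above the bench with the pad fully up, 157 mm when fully down (underside of the head then on the beam).
- pin_head_right (a point): The same for the guide pin on the press's -y side.
- key_block_center (a point): Centre of the loose wooden key block standing on the press's base under the pad: 100 mm long along the press's y, 50 mm wide at its dark foot, 70 mm high, with three short steel pegs on its +x face. Loose; it already stands in its place and needs no handling.
- ice_scraper_center (a point): Bystander: centre of the red ice scraper lying flat, about 220 mm long, 100 mm wide at the blade, 22 mm high.
- trowel_center (a point): Bystander: centre of the orange plastic trowel lying flat, about 235 mm long, 66 mm wide, 24 mm high.
- boot_brush_center (a point): Bystander: centre of the wooden boot brush, 170 x 55 x 40 mm.
- torch_center (a point): Bystander: centre of the blue pocket torch lying flat, 150 mm long, 44 mm wide, 40 mm high.
- tumbler_center (a point): Bystander: centre of the stainless tumbler standing upright, 82 mm across, 130 mm high.
- wax_tin_center (a point): Bystander: centre of the round brass-coloured wax tin, 84 mm across, 62 mm high.
Mind the look-alikes: they are no part of the job. What is shaped like the part that bears key_block_center but orange is not meant.

How it is judged:
At the end, for the whole second after the job is handed in: The pad is within 1.5 mm of fully down (both red pin heads on the crossbeam), and the key block still stands upright (within 0.1 rad) with its centre within 18 mm of the screw axis (value of joint press_pad above 0.0185 m and horizontal distance between key_block_center and press_axis below 0.018 m and angle between key_block_center's own z axis and vertical below 0.1 rad); the robot touches nothing.
It fails at once if a bystander is moved more than 30 mm (distance of any of ice_scraper_center, trowel_center, boot_brush_center, torch_center, tumbler_center, wax_tin_center from where it was at the start of the episode above 0.03 m).
It also fails if it takes over 58 s, if anything falls off the work surface, if the arm or the gripper's body presses on something with over 40 N, if the wrist force passes 120 N, or if a joint passes its speed limit or range.

## Robot

A 7-joint arm with a two-finger parallel gripper is mounted at the origin on the work surface. World frame = base frame: x ahead of the robot, y to its left, z up, the work surface at z = 0. Lengths are in m, angles in rad, forces in N, time in s.
With the tool pointing down it reaches from about 0.425 to 0.925 m from the base axis. Payload 6.8 kg.
Tool frame: the origin (TCP) lies midway between the tips of the shut fingers; the grasp point (between the pads) lies 19 mm behind it; z points along the fingers, y is the direction in which the jaws open and shut (so a half turn about z gives the same grasp; the last joint's range is limited). The gripper opens to 85 mm and grips with 20 to 120 N. Pads are 22 mm wide; open, the fingers measure 114 mm over their backs; the gripper's body (76 mm by 85 mm) begins 54 mm behind the grasp point. The pads swing forward as they close: fully open they stand 13 mm farther back than shut.
Start: joints at [-1.259, 0.477, 0.022, 1.555, -0.011, 1.109, -0.083], TCP at [0.275, 0.616, 0.231] pointing down, gripper open.
Joint ranges: [-2.96, 2.96], [-0.34, 2.1], [-1.41, 1.46], [0.24, 2.44], [-1.37, 4.51], [0.17, 1.92], [-2.96, 2.96]. Speed limits (rad/s): [2.39, 2.39, 3.14, 3.14, 3.14, 3.14, 3.14].

## Interface

Orientations are given as a unit quaternion [w, x, y, z].
In Python, from station import bot gives the robot as it stands. The module is installed in compiled form; this text tells all that it offers.
- The arm moves only by the tool play_rows, never from a script. Its argument "motion" is a list of rows, each a list of 2 entries, a list of its own where there are three numbers: the shift along the tool's x, y, z as a fraction of full scale, then the turn, a rotation vector about the tool's x, y, z as a fraction of full scale. In form: [[[tx, ty, tz], [rx, ry, rz]], ...]. A call has 1 to 8 rows; each row is the pose to reach, as a shift and turn from the pose measured when the call began, along the tool's axes at that moment, turning the shorter way round; what a row does not reach only later rows make up. Full scale, the value 1, is 400 mm for a shift and 360 degrees for a turn. A row lasts 1/10 s, in which the tool goes at most 50 mm and 8.59 degrees, less where a joint would pass 70% of its speed; a pose out of reach is approached as far as the arm can. A call with a number of a shift or a turn outside -1 to 1 is refused whole. A call with a gripper value outside its range is refused whole. "fingers" is the finger opening in mm, from 0 to 85.4, set as the call begins (left out, the last holds). The fingers move at their own pace and stop on an object; "grip_force" is the grip in N (left out, the last holds). Time passes only in rows, so rows that repeat a pose let the fingers close. It gives the time, the measured TCP pose, the force and the opening at its end, in the units of the state.
- bot.get_obs(): the state, without advancing time (a new reading comes with each control period).
- bot.read_camera(name): name is "scene" or "top" or "wrist"; returns a dict with "pixels" (480x640x3 uint8, red, green, blue), "range_z" (480x640 float32, m along the optical axis (not along the pixel's ray), 0 where there is no reading), "fovy" (degrees; the focal length in pixels is half the picture's height over the tangent of half this angle, whatever the lens; pixels are square), "cx", "cy" (the principal point, pixels), "pose" (4x4, takes a point from camera to world coordinates). Camera axes: x right, y down, z forward; pixel columns grow to the right and rows downward; lengths in m; the calibration is good to about 2 mm. The wrist camera is an equidistant fisheye: a pixel r from the principal point sees the ray r / f radians off the axis. A picture is of the moment at which its call begins.
- bot.hand_in(): hands the job in, once; it reports no verdict.
The state is a dict: "t": time; "q": joint angles; "joint_vel": joint speeds; "joint_torque": joint torques, N m; "eef_pos": TCP position; "tool_rot": TCP orientation; "contact_force": force on the tool from outside, world axes, zero at the start; "torque": the same for the moment, N m; "gripper_width": opening from 0.0 (shut) to 1.0 (fully open).
Only numpy, scipy, OpenCV 4.12 (cv2) and the standard library are available. Lean on these libraries where they do the work, as an engineer would, in place of code of your own. Each camera call takes 0.05 s, during which the arm holds its last target.

## Working session

There is one attempt and no reset: what is moved stays moved. The work goes in short steps, Python scripts to look and compute and a tool call to move; the robot and the scene stay as the last step left them, time stands still between calls to the robot, and variables do not carry over. Pictures are saved under pics/ and viewed, and the job is handed in when it is done.

Besides the shell and the picture viewer there is one more tool, called after ">>>" by a JSON object that holds its "method" and its "body", one argument or row to a line. play_rows: Moves the arm, as the interface text tells. Shift numbers are shares of 400 mm and turn numbers shares of 360 degrees, none past 1 either way. Its arguments: {"type":"object","properties":{"motion":{"type":"array"},"fingers":{"type":"number"},"grip_force":{"type":"number"}},"required":["motion"]}

```bash
mkdir -p pics; cat > h.py <<'E'
import numpy as np,cv2
from station import bot
def cam(n):
    c=bot.read_camera(n); return c
def save(c,p): cv2.imwrite(p,c["pixels"][:,:,::-1])
def pts(c):
    f=240/np.tan(np.radians(c["fovy"])/2)
    v,u=np.mgrid[0:480,0:640]; z=c["range_z"]
    P=np.stack([(u-c["cx"])/f*z,(v-c["cy"])/f*z,z],-1)
    T=c["pose"]; return P@T[:3,:3].T+T[:3,3]
E
python3 - <<'E'
from h import *
for n in("scene","top"):
    c=cam(n); save(c,f"pics/{n}0.png"); np.savez(f"{n}0.npz",**c); print(n,c["fovy"],c["cx"],c["cy"],c["pose"].round(3).tolist())
print(bot.get_obs())
E
```

```text
scene 49.46629541632943 323.26951408515623 238.47351536712563 [[0.742, 0.564, -0.363, 1.151], [0.671, -0.633, 0.386, -0.594], [-0.011, -0.53, -0.848, 1.445], [0.0, 0.0, 0.0, 1.0]]
top 42.196625987890116 318.3763597400267 225.14395044695587 [[0.017, -0.997, 0.081, 0.459], [-1.0, -0.016, 0.008, -0.005], [-0.006, -0.082, -0.997, 1.676], [0.0, 0.0, 0.0, 1.0]]
{'t': 0.1, 'q': array([-1.25913756,  0.47769432,  0.02233261,  1.55630847, -0.01149774,
        1.10930857, -0.0831085 ]), 'joint_vel': array([-0.00108193, -0.00132464, -0.00033935, -0.00262506,  0.00035898,
        0.00131328, -0.00040911]), 'joint_torque': array([ 4.89784550e-03, -5.97760105e+01,  1.61383934e+00, -2.81954420e+01,
        1.27958728e-02,  5.02384908e-03, -1.72630183e-05]), 'eef_pos': array([0.27488354, 0.61593124, 0.23045687]), 'tool_rot': array([-1.10665188e-04,  2.08331152e-01,  9.78058024e-01, -7.87618259e-04]), 'contact_force': array([-0.02175935,  0.82250759, -0.40100059]), 'torque': array([-0.00587863,  0.03179759, -0.00056266]), 'gripper_width': 1.0040425163692}
```

View pics/scene0.png

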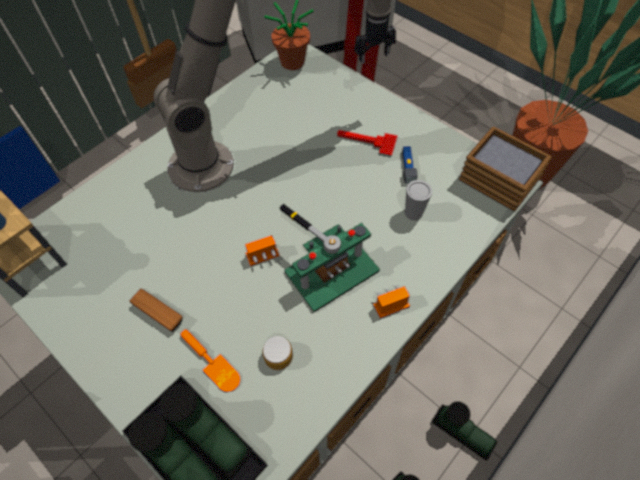

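View pics/top0.png

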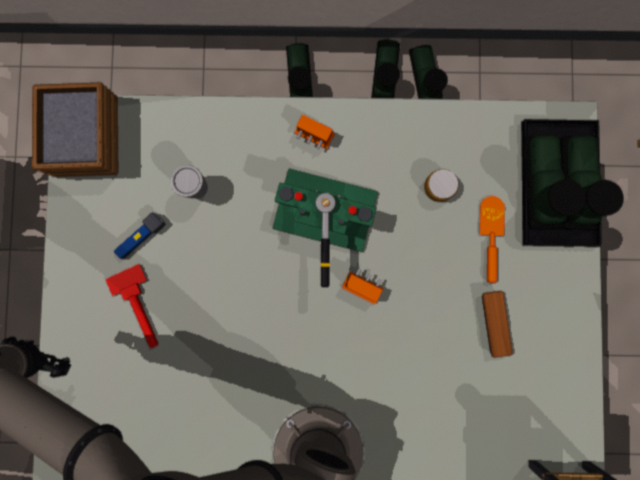

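The top view shows the press at (326,210). The wrench handle runs from (325,240) to (325,285), with its yellow band at (325,265), and the red pin heads are at (298,196) and (352,211). The orange blocks at (315,130) and (363,287) are look-alikes. The real wooden block stands under the pad.

```bash
python3 - <<'E'
from h import *
def ray(c,u,v,h):
    f=240/np.tan(np.radians(c["fovy"])/2);T=c["pose"]
    d=T[:3,:3]@np.array([(u-c["cx"])/f,(v-c["cy"])/f,1]); return T[:3,3]+d*(h-T[2,3])/d[2]
for n in("top","scene"):
    c=dict(np.load(f"{n}0.npz")); hsv=cv2.cvtColor(c["pixels"],cv2.COLOR_RGB2HSV)
    P=pts(c)
    box=(slice(160,300),slice(265,395)) if n=="top" else (slice(195,310),slice(270,385))
    roi=np.zeros((480,640),bool);roi[box]=1
    H,S,V=hsv[...,0],hsv[...,1],hsv[...,2]
    for nm,m,h in(("red",((H<5)|(H>174))&(S>170)&(V>90),.172),("yel",(H>20)&(H<35)&(S>130)&(V>100),.176)):
        k,l,s,ce=cv2.connectedComponentsWithStats((m&roi).astype(np.uint8))
        for i in range(1,k):
            if s[i,4]>5: print(n,nm,s[i,4],ce[i].round(1),ray(c,*ce[i],h).round(4),"depth",np.median(P[l==i],0).round(4))
    m=roi&(V<60)&(P[...,2]>.15)&(P[...,2]<.2)
    print(n,"black",m.sum(),P[m].mean(0).round(3))
    m=roi&(P[...,2]>.172)&(P[...,2]<.25); print("high",m.sum(),np.median(P[m],0).round(3),P[m][:,2].max())
    m=roi&(P[...,2]>.135)&(P[...,2]<.152)&(H>60)&(H<90)&(S>100)
    q=P[m][:,:2].astype(np.float32); r=cv2.minAreaRect(q); print("beam",m.sum(),r, np.median(P[m][:,2]))
c=dict(np.load("top0.npz"));cv2.imwrite("pics/topc.png",cv2.resize(c["pixels"][150:310,260:400,::-1],None,fx=5,fy=5,interpolation=2)[:600])
c=dict(np.load("scene0.npz"));cv2.imwrite("pics/scenec.png",cv2.resize(c["pixels"][190:310,240:400,::-1],None,fx=5,fy=5,interpolation=2))
E
```

```text
top red 49 [298.1 195.8] [0.6526 0.0567 0.172 ] depth [0.6524 0.0571 0.1727]
top red 49 [352.1 209.8] [ 0.6204 -0.0752  0.172 ] depth [ 0.6199 -0.0748  0.1743]
top yel 36 [325.  264.5] [ 0.4866 -0.0113  0.176 ] depth [ 0.4866 -0.0113  0.1767]
top black 581 [ 0.545 -0.018  0.168]
high 876 [ 0.585 -0.011  0.177] 0.19366429134533836
beam 1479 ((0.6191308498382568, -0.005043521523475647), (0.2454698383808136, 0.08567652851343155), 76.34101104736328) 0.1471317584652605
scene red 31 [351.3 232.4] [0.653  0.0556 0.172 ] depth [0.6534 0.0556 0.1723]
scene red 28 [312.2 255.5] [ 0.6212 -0.0768  0.172 ] depth [ 0.6211 -0.0779  0.172 ]
scene yel 26 [293.3 214.2] [ 0.4852 -0.012   0.176 ] depth [ 0.4848 -0.0118  0.1764]
scene black 181 [ 0.51  -0.013  0.173]
high 506 [ 0.596 -0.012  0.177] 0.19056612449218302
beam 845 ((0.6212939023971558, -0.009351402521133423), (0.24560967087745667, 0.08360102772712708), 76.07456970214844) 0.1461920810780073
```

```bash
true
```

```text
(no output)
```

View pics/scenec.png

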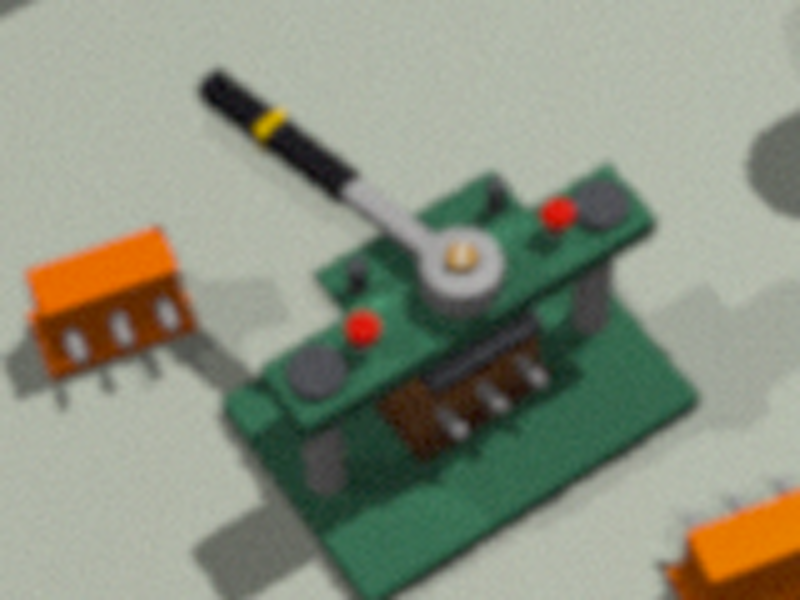

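View pics/topc.png

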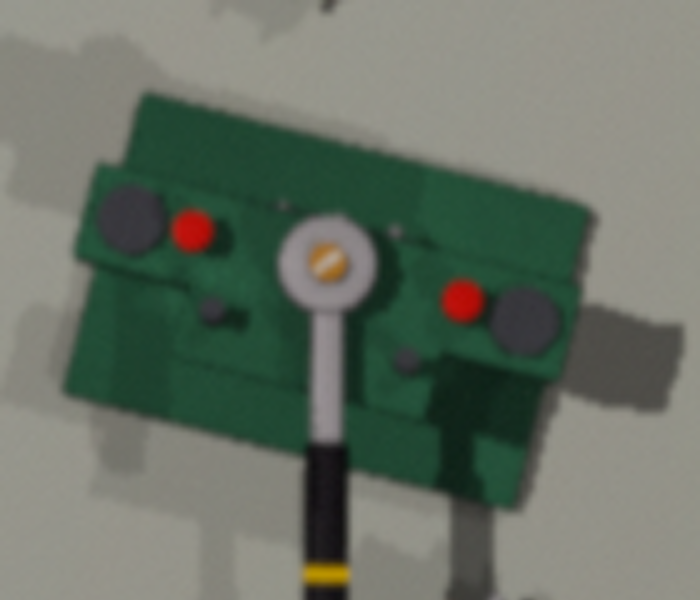

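The wrench sits at about -14° (a ≈ 180.6° in world terms). The axis, midway between the pins, is at about (0.6365, -0.010). I'll write a helper that turns a target pose into row numbers.

```bash
cat >> h.py <<'E'
from scipy.spatial.transform import Rotation as R
AX=np.array([.6365,-.0102])
def to(p,adeg):
    o=bot.get_obs(); q=o["tool_rot"]; R0=R.from_quat([q[1],q[2],q[3],q[0]])
    a=np.radians(adeg); e=np.array([np.cos(a),np.sin(a),0]); z=np.array([0,0,-1.]); 
    R1=R.from_matrix(np.stack([e,np.cross(z,e),z],1))
    s=R0.inv().apply(np.array(p)-o["eef_pos"])/.4; r=np.degrees((R0.inv()*R1).as_rotvec())/360
    return s.round(4).tolist(),r.round(4).tolist()
def status():
    o=bot.get_obs(); q=o["tool_rot"]; x=R.from_quat([q[1],q[2],q[3],q[0]]).as_matrix()
    d=o["eef_pos"][:2]-AX; psi=166.3
    a=np.degrees(np.arctan2(d[1],d[0]))%360
    print("t",round(o["t"],2),"tcp",o["eef_pos"].round(4),"a",a.round(1),"w",round(psi-a,1),"r",np.hypot(*d).round(4),"toolx",(np.degrees(np.arctan2(x[1,0],x[0,0]))%360).round(1),"F",o["contact_force"].round(1),"q",o["q"].round(2),"grip",round(o["gripper_width"],3))
E
python3 - <<'E'
from h import *
print(to([.4,.26,.24],168)); print(to([.4865,-.0115,.24],180.6)); status()
E
```

```text
([-0.6483, -0.6852, -0.0227], [-0.0003, -0.0, -0.0335])
([-1.1223, -1.2169, -0.0218], [-0.0003, -0.0, -0.0685])
t 0.1 tcp [0.2749 0.6159 0.2305] a 120.0 w 46.3 r 0.7231 toolx 156.0 F [-0.   0.8 -0.4] q [-1.26  0.48  0.02  1.56 -0.01  1.11 -0.08] grip 1.004
```

>>> {"method": "play_rows", "body": {
  "motion": [
    [[-0.16,-0.17,-0.02],[0,0,-0.01]],
    [[-0.32,-0.34,-0.02],[0,0,-0.02]],
    [[-0.48,-0.51,-0.02],[0,0,-0.03]],
    [[-0.65,-0.685,-0.023],[0,0,-0.034]],
    [[-0.65,-0.685,-0.023],[0,0,-0.034]],
    [[-0.65,-0.685,-0.023],[0,0,-0.034]],
    [[-0.65,-0.685,-0.023],[0,0,-0.034]],
    [[-0.65,-0.685,-0.023],[0,0,-0.034]]
  ],
  "fingers": 60,
  "grip_force": 50
}}

```text
t: 0.9
eef_pos: [0.4016, 0.2552, 0.24]
tool_rot: [-0.0, 0.105, 0.994, -0.001]
contact_force: [-0.6, 0.2, 0.5]
gripper_width: 0.701
```

```bash
python3 - <<'E'
from h import *
status();print(to([.4865,-.0115,.24],180.6))
E
```

```text
t 0.9 tcp [0.4016 0.2552 0.24  ] a 131.5 w 34.8 r 0.3544 toolx 167.9 F [-0.6  0.2  0.5] q [-0.8   0.14  0.12  2.01 -0.02  1.    0.68] grip 0.701
([-0.347, -0.6077, 0.0016], [-0.0005, -0.0001, -0.0352])
```

>>> {"method": "play_rows", "body": {
  "motion": [
    [[-0.1,-0.15,0],[0,0,-0.015]],
    [[-0.2,-0.3,0],[0,0,-0.025]],
    [[-0.28,-0.45,0],[0,0,-0.035]],
    [[-0.347,-0.608,0.002],[0,0,-0.035]],
    [[-0.347,-0.608,0.002],[0,0,-0.035]],
    [[-0.347,-0.608,0.002],[0,0,-0.035]],
    [[-0.347,-0.608,0.002],[0,0,-0.035]],
    [[-0.347,-0.608,0.002],[0,0,-0.035]]
  ]
}}

```text
t: 1.7
eef_pos: [0.4862, -0.0121, 0.2395]
tool_rot: [-0.001, -0.004, 1.0, -0.001]
contact_force: [-1.0, 0.9, -0.0]
gripper_width: 0.702
```

```bash
python3 - <<'E'
from h import *
status();print(to([.4865,-.0115,.147],180.6))
c=cam("wrist");save(c,"pics/w1.png")
E
```

```text
t 1.7 tcp [ 0.4862 -0.0121  0.2395] a 180.7 w -14.4 r 0.1503 toolx 180.4 F [-1.   0.9 -0. ] q [-0.4   0.15  0.33  2.   -0.06  1.    1.54] grip 0.702
([-0.0011, 0.0021, 0.2313], [-0.0004, -0.0002, -0.0005])
```

View pics/w1.png

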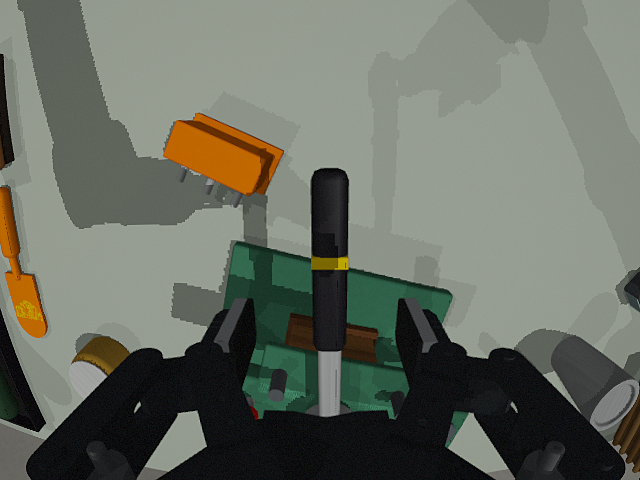

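The wrist view shows the black handle (about col 330, yellow band at (330,263)) centred between the jaws (235 to 415). I'll go down and close.

>>> {"method": "play_rows", "body": {
  "motion": [
    [[0,0.002,0.08],[0,0,0]],
    [[0,0.002,0.16],[0,0,0]],
    [[0,0.002,0.23],[0,0,0]],
    [[0,0.002,0.23],[0,0,0]],
    [[0,0.002,0.23],[0,0,0]],
    [[0,0.002,0.23],[0,0,0]]
  ]
}}

```text
t: 2.35
eef_pos: [0.4871, -0.0095, 0.149]
tool_rot: [0.0, -0.005, 1.0, -0.001]
contact_force: [0.5, 0.8, -0.0]
gripper_width: 0.701
```

>>> {"method": "play_rows", "body": {
  "motion": [
    [[0,0,0],[0,0,0]],
    [[0,0,0],[0,0,0]],
    [[0,0,0],[0,0,0]],
    [[0,0,0],[0,0,0]],
    [[0,0,0],[0,0,0]],
    [[0,0,0],[0,0,0]]
  ],
  "fingers": 12,
  "grip_force": 50
}}

```text
t: 2.95
eef_pos: [0.4877, -0.0095, 0.15]
tool_rot: [0.001, -0.005, 1.0, -0.001]
contact_force: [-1.8, 0.5, 7.2]
gripper_width: 0.248
```

```bash
python3 - <<'E'
from h import *
status()
for n in(5,10,15,20,25,30,35,40): print(n,(.375*(np.cos(np.radians(n))-1)).round(4),(.375*np.sin(np.radians(n))).round(4),round(n/360,4))
E
```

```text
t 2.95 tcp [ 0.4877 -0.0095  0.15  ] a 179.7 w -13.4 r 0.1488 toolx 180.6 F [-1.8  0.5  7.2] q [-0.38  0.28  0.31  2.09 -0.12  0.78  1.59] grip 0.248
5 -0.0014 0.0327 0.0139
10 -0.0057 0.0651 0.0278
15 -0.0128 0.0971 0.0417
20 -0.0226 0.1283 0.0556
25 -0.0351 0.1585 0.0694
30 -0.0502 0.1875 0.0833
35 -0.0678 0.2151 0.0972
40 -0.0877 0.241 0.1111
```

Gripped at about 21 mm. First forward stroke, 40°.

>>> {"method": "play_rows", "body": {
  "motion": [
    [[-0.0014,0.033,0],[0,0,0.014]],
    [[-0.0057,0.065,0],[0,0,0.028]],
    [[-0.013,0.097,0],[0,0,0.042]],
    [[-0.0226,0.128,0],[0,0,0.056]],
    [[-0.035,0.1585,0],[0,0,0.069]],
    [[-0.05,0.1875,0],[0,0,0.083]],
    [[-0.068,0.215,0],[0,0,0.097]],
    [[-0.088,0.241,0],[0,0,0.111]]
  ]
}}

```text
t: 3.75
eef_pos: [0.5218, 0.0868, 0.1501]
tool_rot: [0.001, 0.338, 0.941, -0.001]
contact_force: [1.2, -3.4, -0.0]
gripper_width: 0.249
```

```bash
python3 - <<'E'
from h import *
status()
E
```

```text
t 3.75 tcp [0.5218 0.0868 0.1501] a 139.8 w 26.5 r 0.1502 toolx 140.4 F [ 1.2 -3.4 -0. ] q [-0.63  0.36  0.42  2.01 -0.19  0.82  0.79] grip 0.249
```

>>> {"method": "play_rows", "body": {
  "motion": [
    [[-0.0014,0.033,0],[0,0,0.014]],
    [[-0.0057,0.065,0],[0,0,0.028]],
    [[-0.0057,0.065,0],[0,0,0.028]],
    [[0,0.02,0],[0,0,0.0085]],
    [[-0.0014,-0.033,0],[0,0,-0.014]],
    [[-0.009,-0.08,0],[0,0,-0.034]],
    [[-0.0226,-0.128,0],[0,0,-0.056]],
    [[-0.042,-0.174,0],[0,0,-0.077]]
  ]
}}

```text
t: 4.55
eef_pos: [0.4907, 0.0213, 0.1502]
tool_rot: [0.002, 0.099, 0.995, -0.001]
contact_force: [11.2, -1.2, -14.2]
gripper_width: 0.248
```

```bash
python3 - <<'E'
from h import *
status()
E
```

```text
t 4.55 tcp [0.4907 0.0213 0.1502] a 167.8 w -1.5 r 0.1492 toolx 168.6 F [ 11.2  -1.2 -14.2] q [-0.46  0.28  0.34  2.09 -0.13  0.78  1.33] grip 0.248
```

>>> {"method": "play_rows", "body": {
  "motion": [
    [[-0.0014,-0.033,0],[0,0,-0.014]],
    [[-0.0057,-0.065,0],[0,0,-0.028]],
    [[-0.013,-0.097,0],[0,0,-0.042]],
    [[-0.0226,-0.128,0],[0,0,-0.056]],
    [[-0.035,-0.1585,0],[0,0,-0.069]],
    [[-0.05,-0.1875,0],[0,0,-0.083]],
    [[-0.066,-0.213,0],[0,0,-0.096]],
    [[-0.066,-0.213,0],[0,0,-0.096]]
  ]
}}

```text
t: 5.35
eef_pos: [0.5, -0.0678, 0.1501]
tool_rot: [0.003, -0.203, 0.979, -0.001]
contact_force: [2.7, 3.3, -5.7]
gripper_width: 0.244
```

```bash
python3 - <<'E'
from h import *
status()
E
```

```text
t 5.35 tcp [ 0.5    -0.0678  0.1501] a 202.9 w -36.6 r 0.1481 toolx 203.4 F [ 2.7  3.3 -5.7] q [-0.2   0.3   0.25  2.05 -0.1   0.79  2.09] grip 0.244
```

Next, a full forward stroke: 40° and then 33°.

>>> {"method": "play_rows", "body": {
  "motion": [
    [[-0.0014,0.033,0],[0,0,0.014]],
    [[-0.0057,0.065,0],[0,0,0.028]],
    [[-0.013,0.097,0],[0,0,0.042]],
    [[-0.0226,0.128,0],[0,0,0.056]],
    [[-0.035,0.1585,0],[0,0,0.069]],
    [[-0.05,0.1875,0],[0,0,0.083]],
    [[-0.068,0.215,0],[0,0,0.097]],
    [[-0.088,0.241,0],[0,0,0.111]]
  ]
}}

```text
t: 6.15
eef_pos: [0.4939, 0.0341, 0.1501]
tool_rot: [0.003, 0.145, 0.989, -0.001]
contact_force: [2.8, -3.2, -3.1]
gripper_width: 0.25
```

>>> {"method": "play_rows", "body": {
  "motion": [
    [[-0.0014,0.033,0],[0,0,0.014]],
    [[-0.0057,0.065,0],[0,0,0.028]],
    [[-0.013,0.097,0],[0,0,0.042]],
    [[-0.0226,0.128,0],[0,0,0.056]],
    [[-0.035,0.1585,0],[0,0,0.069]],
    [[-0.05,0.1875,0],[0,0,0.083]],
    [[-0.06,0.203,0],[0,0,0.091]],
    [[-0.06,0.203,0],[0,0,0.091]]
  ]
}}

```text
t: 6.95
eef_pos: [0.54, 0.1051, 0.1501]
tool_rot: [0.003, 0.417, 0.909, -0.0]
contact_force: [0.9, -0.7, -1.9]
gripper_width: 0.244
```

```bash
cat > pin.py <<'E'
from h import *
status()
import sys
for n in ("top","scene"):
    c=cam(n);save(c,f"pics/{n}_{sys.argv[1]}.png"); P=pts(c);hsv=cv2.cvtColor(c["pixels"],cv2.COLOR_RGB2HSV);H,S,V=hsv[...,0],hsv[...,1],hsv[...,2]
    m=((H<5)|(H>174))&(S>170)&(V>70)
    for x,y in((.653,.056),(.6208,-.076)):
        k=m&(np.hypot(P[...,0]-x,P[...,1]-y)<.012); print(n,"pin",k.sum(), np.percentile(P[k][:,2],[20,50,80]).round(4) if k.any() else "")
E
python3 pin.py 1; python3 -c "
from h import *
for n in('top','scene'):
    c=dict(np.load(n+'0.npz'));P=pts(c);hsv=cv2.cvtColor(c['pixels'],cv2.COLOR_RGB2HSV);H,S,V=hsv[...,0],hsv[...,1],hsv[...,2]
    m=((H<5)|(H>174))&(S>170)&(V>70)
    for x,y in((.653,.056),(.6208,-.076)):
        k=m&(np.hypot(P[...,0]-x,P[...,1]-y)<.012); print(n,'start',k.sum(),np.percentile(P[k][:,2],[20,50,80]).round(4))
"
```

```text
t 6.95 tcp [0.54   0.1051 0.1501] a 129.9 w 36.4 r 0.1504 toolx 130.7 F [ 0.9 -0.7 -1.9] q [-0.67  0.39  0.45  1.96 -0.22  0.83  0.61] grip 0.244
top pin 49 [0.1572 0.1594 0.1627]
top pin 50 [0.1549 0.1595 0.1616]
scene pin 29 [0.1559 0.1572 0.16  ]
scene pin 30 [0.1572 0.1584 0.1603]
top start 48 [0.1701 0.1729 0.1758]
top start 50 [0.1712 0.1742 0.1768]
scene start 30 [0.1703 0.1721 0.1749]
scene start 28 [0.1695 0.172  0.1753]
```

The pins have dropped about 14 mm and are nearly down. I'll go back about 45° and then stroke forward, watching the force.

>>> {"method": "play_rows", "body": {
  "motion": [
    [[-0.0014,-0.033,0],[0,0,-0.014]],
    [[-0.0057,-0.065,0],[0,0,-0.028]],
    [[-0.0128,-0.097,0],[0,0,-0.042]],
    [[-0.0226,-0.128,0],[0,0,-0.056]],
    [[-0.042,-0.174,0],[0,0,-0.077]],
    [[-0.068,-0.215,0],[0,0,-0.097]],
    [[-0.1,-0.254,0],[0,0,-0.118]],
    [[-0.11,-0.265,0],[0,0,-0.125]]
  ]
}}

```text
t: 7.85
eef_pos: [0.4881, 0.0013, 0.1501]
tool_rot: [0.004, 0.034, 0.999, -0.001]
contact_force: [5.2, 4.9, -8.3]
gripper_width: 0.254
```

>>> {"method": "play_rows", "body": {
  "motion": [
    [[0,0,0],[0,0,0]],
    [[-0.0014,0.033,0],[0,0,0.014]],
    [[-0.0057,0.065,0],[0,0,0.028]],
    [[-0.0057,0.065,0],[0,0,0.028]]
  ]
}}

```text
t: 8.25
eef_pos: [0.4923, 0.028, 0.1501]
tool_rot: [0.005, 0.121, 0.993, -0.0]
contact_force: [3.3, -0.1, -4.6]
gripper_width: 0.247
```

```bash
python3 -c "
from h import *
status()"
```

```text
t 8.25 tcp [0.4923 0.028  0.1501] a 165.2 w 1.1 r 0.1492 toolx 166.1 F [ 3.3 -0.1 -4.6] q [-0.47  0.29  0.34  2.09 -0.13  0.78  1.28] grip 0.247
```

>>> {"method": "play_rows", "body": {
  "motion": [
    [[-0.0014,0.033,0],[0,0,0.014]],
    [[-0.0057,0.065,0],[0,0,0.028]],
    [[-0.0057,0.065,0],[0,0,0.028]]
  ]
}}

```text
t: 8.55
eef_pos: [0.5004, 0.0519, 0.1501]
tool_rot: [0.004, 0.207, 0.978, -0.0]
contact_force: [2.1, -1.6, -3.0]
gripper_width: 0.25
```

>>> {"method": "play_rows", "body": {
  "motion": [
    [[-0.0014,0.033,0],[0,0,0.014]],
    [[-0.0057,0.065,0],[0,0,0.028]],
    [[-0.0057,0.065,0],[0,0,0.028]]
  ]
}}

```text
t: 8.85
eef_pos: [0.5126, 0.0737, 0.1501]
tool_rot: [0.004, 0.291, 0.957, -0.0]
contact_force: [-1.3, -4.1, 1.0]
gripper_width: 0.245
```

```bash
python3 pin.py 2
```

```text
t 8.85 tcp [0.5126 0.0737 0.1501] a 145.9 w 20.4 r 0.1496 toolx 146.2 F [-1.3 -4.1  1. ] q [-0.59  0.33  0.4   2.03 -0.17  0.8   0.88] grip 0.245
top pin 49 [0.1555 0.1588 0.1612]
top pin 48 [0.1547 0.1571 0.1604]
scene pin 28 [0.1538 0.1561 0.1601]
scene pin 27 [0.1558 0.1575 0.1591]
```

Still turning, with no stop felt yet. I'll continue in small steps.

>>> {"method": "play_rows", "body": {
  "motion": [
    [[-0.0014,0.033,0],[0,0,0.014]],
    [[-0.0045,0.055,0],[0,0,0.024]],
    [[-0.0045,0.055,0],[0,0,0.024]]
  ]
}}

```text
t: 9.25
eef_pos: [0.5165, 0.0781, 0.1497]
tool_rot: [-0.003, 0.361, 0.932, -0.011]
contact_force: [-33.8, -33.1, 39.0]
gripper_width: 0.247
```

>>> {"method": "play_rows", "body": {
  "motion": [
    [[-0.0014,0.033,0],[0,0,0.014]],
    [[-0.0025,0.045,0],[0,0,0.019]],
    [[-0.0025,0.045,0],[0,0,0.019]]
  ]
}}

```text
t: 9.55
eef_pos: [0.5303, 0.0934, 0.1503]
tool_rot: [-0.002, 0.413, 0.911, -0.008]
contact_force: [2.6, 3.7, -5.0]
gripper_width: 0.248
```

```bash
python3 pin.py 3
```

```text
t 9.55 tcp [0.5303 0.0934 0.1503] a 135.7 w 30.6 r 0.1484 toolx 131.2 F [ 2.6  3.7 -5. ] q [-0.66  0.38  0.45  1.98 -0.2   0.84  0.62] grip 0.248
top pin 51 [0.1539 0.1577 0.1613]
top pin 49 [0.1549 0.1575 0.1613]
scene pin 26 [0.1536 0.1572 0.1595]
scene pin 30 [0.155  0.1574 0.1586]
```

```bash
python3 - <<'E'
from h import *
a=cv2.imread("pics/top_3.png")[150:290,250:400];b=cv2.imread("pics/scene_3.png")[190:310,240:400]
cv2.imwrite("pics/c3.png",np.hstack([cv2.resize(a,(400,373),interpolation=2),cv2.resize(b,(400,373)[:2],interpolation=2)]))
c=cam("wrist");save(c,"pics/w3.png")
E
```

```text
(no output)
```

View pics/c3.png

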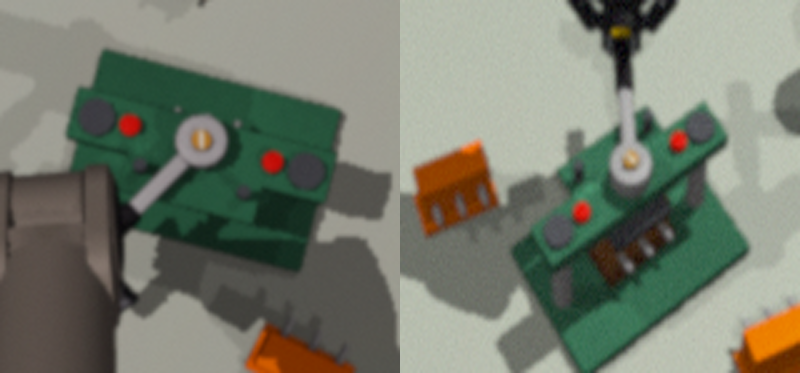

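View pics/w3.png

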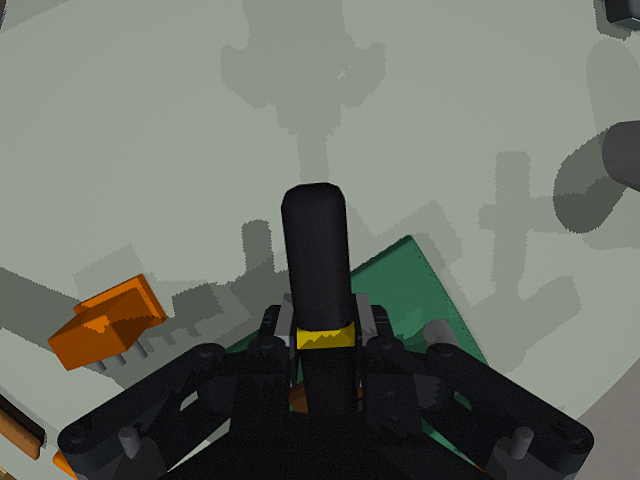

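The wrench moved to w ≈ 30° and skewed slightly in the grip. The 47 N rise followed by a release looks like the hard stop and then the ratchet skipping a tooth. To check, I'll go back 22° and creep forward until the force rises again.

>>> {"method": "play_rows", "body": {
  "motion": [
    [[-0.0014,-0.033,0],[0,0,-0.014]],
    [[-0.0057,-0.065,0],[0,0,-0.028]],
    [[-0.0128,-0.097,0],[0,0,-0.042]],
    [[-0.0226,-0.128,0],[0,0,-0.056]],
    [[-0.028,-0.14,0],[0,0,-0.061]],
    [[-0.028,-0.14,0],[0,0,-0.061]]
  ]
}}

```text
t: 10.3
eef_pos: [0.5002, 0.0468, 0.1505]
tool_rot: [0.002, 0.229, 0.973, -0.008]
contact_force: [21.8, -3.5, -30.9]
gripper_width: 0.248
```

>>> {"method": "play_rows", "body": {
  "motion": [
    [[0,0.015,0],[0,0,0.006]],
    [[-0.001,0.026,0],[0,0,0.011]],
    [[-0.001,0.026,0],[0,0,0.011]]
  ]
}}

```text
t: 10.6
eef_pos: [0.5029, 0.0528, 0.1501]
tool_rot: [0.0, 0.261, 0.965, -0.01]
contact_force: [-6.7, -9.2, 6.1]
gripper_width: 0.247
```

>>> {"method": "play_rows", "body": {
  "motion": [
    [[0,0.015,0],[0,0,0.006]],
    [[-0.001,0.026,0],[0,0,0.011]],
    [[-0.001,0.026,0],[0,0,0.011]]
  ]
}}

```text
t: 10.9
eef_pos: [0.5039, 0.055, 0.1501]
tool_rot: [-0.003, 0.29, 0.957, -0.016]
contact_force: [-16.8, -19.1, 21.7]
gripper_width: 0.247
```

>>> {"method": "play_rows", "body": {
  "motion": [
    [[0,0.015,0],[0,0,0.006]],
    [[-0.001,0.026,0],[0,0,0.011]],
    [[-0.001,0.026,0],[0,0,0.011]]
  ]
}}

```text
t: 11.2
eef_pos: [0.5113, 0.0681, 0.15]
tool_rot: [-0.001, 0.319, 0.948, -0.013]
contact_force: [5.1, 10.1, -4.9]
gripper_width: 0.248
```

```bash
python3 pin.py 4
```

```text
t 11.2 tcp [0.5113 0.0681 0.15  ] a 148.0 w 18.3 r 0.1476 toolx 142.8 F [ 5.1 10.1 -4.9] q [-0.61  0.34  0.42  2.02 -0.16  0.82  0.82] grip 0.248
top pin 51 [0.1534 0.1584 0.1609]
top pin 49 [0.1551 0.1572 0.1591]
scene pin 27 [0.1545 0.1571 0.1594]
scene pin 29 [0.1545 0.1566 0.1588]
```

It's at the hard stop: the force rises to over 25 N, then a tooth skips, while the pin tops stay at 157 mm. I'll open and lift off.

>>> {"method": "play_rows", "body": {
  "motion": [
    [[0,0,0],[0,0,0]],
    [[0,0,0],[0,0,0]],
    [[0,0,0],[0,0,0]],
    [[0,0,0],[0,0,0]],
    [[0,0,0],[0,0,0]]
  ],
  "fingers": 65
}}

```text
t: 11.8
eef_pos: [0.5111, 0.0673, 0.1501]
tool_rot: [-0.001, 0.319, 0.948, -0.013]
contact_force: [-0.6, -0.3, 0.6]
gripper_width: 0.765
```

>>> {"method": "play_rows", "body": {
  "motion": [
    [[0,0,-0.07],[0,0,0]],
    [[0,0,-0.15],[0,0,0]],
    [[0,0,-0.25],[0,0,0]],
    [[0.1,0.05,-0.28],[0,0,0]],
    [[0.15,0.15,-0.28],[0,0,0]],
    [[0.15,0.27,-0.28],[0,0,0]],
    [[0.15,0.4,-0.28],[0,0,0]],
    [[0.15,0.4,-0.28],[0,0,0]]
  ]
}}

```text
t: 12.6
eef_pos: [0.5627, 0.2403, 0.2562]
tool_rot: [-0.001, 0.316, 0.949, -0.013]
contact_force: [-0.2, -0.5, -0.8]
gripper_width: 0.759
```

>>> {"method": "play_rows", "body": {
  "motion": [
    [[0,0,0],[0,0,0]],
    [[0,0,0],[0,0,0]],
    [[0,0,0],[0,0,0]],
    [[0,0,0],[0,0,0]],
    [[0,0,0],[0,0,0]],
    [[0,0,0],[0,0,0]]
  ]
}}

```text
t: 13.2
eef_pos: [0.5626, 0.2399, 0.2565]
tool_rot: [-0.001, 0.316, 0.949, -0.012]
contact_force: [0.2, 0.8, 1.1]
gripper_width: 0.76
```

```bash
python3 pin.py 5;python3 - <<'E'
from h import *
a=cv2.imread("pics/top_5.png");b=cv2.imread("pics/scene_5.png")[190:310,240:400]
cv2.imwrite("pics/c5.png",np.hstack([cv2.resize(a,(400,300)),cv2.resize(b,(400,300),interpolation=2)]))
E
```

```text
t 13.2 tcp [0.5626 0.2399 0.2565] a 106.5 w 59.8 r 0.2608 toolx 143.2 F [0.2 0.8 1.1] q [-0.8   0.37  0.38  1.69 -0.13  1.12  0.54] grip 0.76
top pin 51 [0.154  0.1574 0.1606]
top pin 49 [0.1537 0.1572 0.1602]
scene pin 27 [0.1519 0.1563 0.1588]
scene pin 27 [0.1553 0.1576 0.1595]
```

View pics/c5.png

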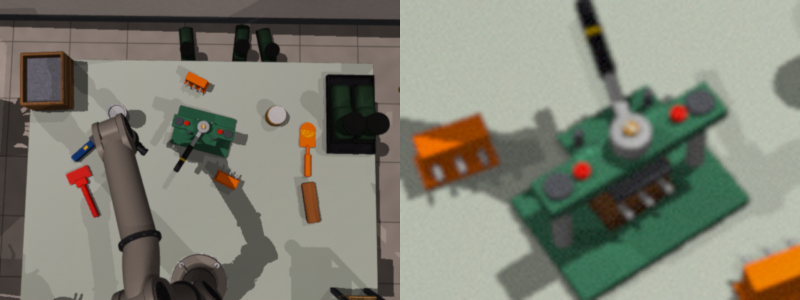

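The final picture shows both red heads sitting on the beam, with no gap or shadow under them. The block stands under the pad, the wrench is free, and the bystanders are where they were.

```bash
python3 -c "
from station import bot
print(bot.hand_in())"
```

```text
the job is handed in; nothing more can be done
None
```

I screwed the pad down with two full forward strokes and a third, shorter one. I then let go, lifted clear and handed the job in at about 13 s.

- **Pad:** both pin heads read about 157 mm above the bench in both cameras, within roughly 1 mm of noise. That matches fully down; they started at about 172 mm.
- **Hard stop:** on the third stroke the force rose to about 60 N and then let go. I repeated the push more gently: it rose to about 33 N and let go again, with the pin heights unchanged. I took this to be the ratchet skipping teeth at the stop. The handle was skewed about 5° in the grip while this happened.
- **Block and bench:** in the last pictures the block stands under the pad, and the other things look unmoved. I judged both by eye and did not measure them. The arm was touching nothing, with the force at about zero.

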